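Seat the notched cover of a soil test cell

ROBOT

A 6-joint arm with a two-finger parallel gripper is mounted at the origin on the work surface. World frame = base frame: x ahead of the robot, y to its left, z up, the work surface at z = 0. Lengths are in m, angles in rad, forces in N, time in s.
With the tool pointing down it reaches from about 0.4 to 0.825 m from the base axis. Payload 7 kg.
Tool frame: the origin (TCP) lies on the centre line of the jaws, within the pads' length; the fingertips stand tip_reach ahead of it and the grasp point (between the pads) is the TCP (tip_reach is the distance from the TCP to the fingertips, in m); z points along the fingers, y is the line along which they close (so a half turn about z gives the same grasp; the last joint's range is limited). The gripper opens to 88 mm and grips with 3 to 60 N. Pads are 19 mm wide; open, the fingers measure 130 mm over their backs; the gripper's body (78 mm by 193 mm) begins 47 mm behind the grasp point.
Start: joints at [-1.059, 0.359, 0.012, 0, -1.224, -0.288], TCP at [0.15, -0.658, 0.246] pointing down, gripper open.
Joint ranges: [-3.07, 3.07], [-1.43, 2.12], [-1.02, 1.25], [-3.03, 1.67], [-3.05, -0], [-3.03, 3.03]. Speed limits (rad/s): [2.39, 2.39, 3.01, 3.14, 3.14, 3.14].

INTERFACE

Orientations are given as [roll, pitch, yaw] about the fixed x, y, z axes, in that order (R = Rz(yaw) Ry(pitch) Rx(roll)).
In Python, from station import get_state, grab_frame, calibration, job_done, find_in, mark_of, tip_reach gives the robot as it stands.
- The arm moves only by the shell command python3 -m handwheel 'ROWS' [OPENING] [FORCE]. ROWS is JSON, a list of rows, each an object with "delta_pos": the shift along the world's x, y, z in units of 30 mm (1.0 is 30 mm), a list of three; "dr": the turn, a rotation vector about the world's x, y, z in degrees, a list of three. In form: [{"delta_pos": [tx, ty, tz], "dr": [rx, ry, rz]}, ...]. A call has 1 to 10 rows; each row shifts and turns the commanded pose from where the row before left it; what a row does not reach is not made up. A row lasts 1/10 s, in which the tool goes at most 50 mm and 8.59 degrees, less where a joint would pass 70% of its speed; a pose out of reach is approached as far as the arm can. A call is refused whole if a number of a shift passes 1 or a number of a turn 8.59, either way. A call with a gripper value outside its range is refused whole. OPENING is the closure, from -1 (fully open) to 1 (shut), set as the call begins (- or left out, the last holds). The fingers move at their own pace and stop on an object; FORCE is the grip in N (left out, the last holds). Time passes only in rows, so rows that do not move let the fingers close. It gives the time, the measured TCP pose, the force, the opening and the grip force at its end, in the units of the state.
- get_state(): the state, without advancing time (a new reading comes with each control period).
- grab_frame(name): name is "side" or "top" or "wrist"; returns the picture (480x640x3 uint8, red, green, blue); there is no depth.
- calibration(name): a dict with "fx", "fy", "cx", "cy" (pixels), "extrinsics" (4x4, takes a point from world to camera coordinates). Camera axes: x right, y down, z forward; pixel columns grow to the right and rows downward; lengths in m; the calibration is good to about 2 mm. The wrist camera is an equidistant fisheye: a pixel r from the principal point sees the ray r / f radians off the axis. A picture is of the moment at which its call begins: read the wrist's pose just before it. calibration takes no time and is no camera call; for the wrist camera it gives the pose at the moment of the call.
- job_done(): hands the job in; it is judged then, once.
Trained networks look in the newest picture that a camera, given by its name, has taken for a name from the list of things; names that differ only in an ending like _2 or _b are one class to them, and where a whole thing is asked for, a point or a joint stands for the part that bears it (a point fixed in the world has none). Each returns a list of dicts, best first, with "conf" (0 to 1); they miss things now and then, are a little off and sometimes report something else, mostly with a low value. They report only what shows in the picture. A call takes as long as a camera call. They do not tell look-alikes from the thing itself.
- find_in(camera, query): "location" ([column, row] in pixels, amid what is visible of it).
- mark_of(camera, query): "location" ([column, row] in pixels: a listed point, or the origin of a listed thing).
The state is a dict: "t": time; "q": joint angles; "qd": joint speeds; "joint_efforts": joint torques, N m; "eef_pos": TCP position; "ee_rot": TCP orientation; "force": force on the tool from outside, world axes, zero at the start; "moment": the same for the moment, N m; "width": finger opening in m; "gripper_force": force on a finger pad.
Only numpy, scipy, OpenCV 4.12 (cv2) and the standard library are available. Lean on these libraries where they do the work, as an engineer would, in place of code of your own. Each camera call takes 0.05 s, during which the arm holds its last target. There are 200 camera calls.

TASK

The notched cover of the soil test cell still rides high on its seal, turned the wrong way. With a fingertip push its rib round until the notch in the rim lies over the locating pin, then press the hub down until the cover is fully home, flat on the cell; never lift the cover, and leave the brass ring, the tin and the porous stone where they stand.

Things in the scene. Friction and masses are not known exactly. Their poses are not given: they have to be found in the camera images.
- cell: Round metal test cell fixed to the bench, 140 mm diameter, its flat dark top flange 40 mm above the bench; a round ear bulges 15 mm out of the flange beside the pin. Origin: on the bench under its centre; z up; its x axis points from the centre towards the locating pin. An 18 mm spindle stands on its axis, up to 62 mm above the bench.
- seal: Black round seal, 96 mm diameter, around the spindle; it stands out 10 mm above the flange and carries the cover. It slides down only under a load of about 10 N (cover's weight included), stays where it is left, and is level with the flange at the bottom. Origin: on the cell's axis, 50 mm below the seal's top.
- pin (a point): Tip of the fixed steel locating pin: a round upright pin, 14 mm diameter, with a coned top, 60 mm from the cell's axis, standing 8.5 mm above the flange (tip 48.5 mm above the bench). Its outer half shows outside the cover's rim.
- cover: Loose aluminium disc, 14 mm thick, 120 mm diameter, 0.3 to 0.5 kg, bored to sit over the spindle; turns either way about the cell's axis with some friction. Origin: centre of its underside; z up; x points to the notch, the rib lies along -x. Underside at the start 50 mm above the bench, 1.5 mm clear of the pin; fully seated 40 mm, pin in the notch. Out of line it stops on the pin.
- notch (a point): Centre of the notch's open end at the cover's rim, at the underside, 60 mm from the cover's axis. The notch is 18 mm wide, goes 10 mm inward, and passes right through the disc.
- rib (a point): Point on the top edge of the cover's single radial rib, 40 mm from the axis, opposite the notch. The rib stands on the disc, 10 mm wide, 16 mm tall (14 to 30 mm above the underside), from the hub out to 56 mm from the axis; push on either side of it to turn the cover.
- hub (a point): Centre of the flat top of the cover's hub, a 32 mm diameter round boss on the axis, 34 mm above the underside: press here.
- specimen_ring: Loose brass ring, 64 mm outside diameter, 24 mm high, near the cell; to be left alone. Origin: centre of its underside.
- tin: Loose closed round steel tin, 62 mm diameter, 40 mm high, near the cell; to be left alone. Origin: centre of its underside.
- stone: Loose brown porous stone disc, 62 mm diameter, 14 mm thick, near the cell; to be left alone. Origin: centre of its underside.
Things that resemble listed ones, but are neither listed nor needed, are in the scene too. Of the things shaped like the cell, the metal one is meant.

How it is judged:
By the outcome, as a careful person would: the job done as asked, in the order asked, and still so for the second after the job is handed in, with the robot touching nothing.
It also fails if it takes over 58 s, if anything falls off the work surface, if the arm or the gripper's body presses on something with over 40 N, if the wrist force passes 120 N, or if a joint passes its speed limit or range.

## Working session

There is one attempt and no reset: what is moved stays moved. The work goes in short steps, Python scripts to look and compute and a shell command to move; the robot and the scene stay as the last step left them, time stands still between calls to the robot, and variables do not carry over. Pictures are saved under pics/ and viewed, at most 10 in all, crops included, and the job is handed in when it is done.

```bash
mkdir -p pics; cat > h.py <<'E'
import numpy as np,cv2
from station import *
def ray(cam,px):
    c=calibration(cam);E=np.array(c["extrinsics"]);u=(px[0]-c["cx"])/c["fx"];v=(px[1]-c["cy"])/c["fy"]
    if cam=="wrist":
        r=np.hypot(u,v);d=np.array([u/r*np.sin(r),v/r*np.sin(r),np.cos(r)]) if r>1e-9 else np.array([0,0,1.])
    else: d=np.array([u,v,1.])
    R=E[:3,:3];return -R.T@E[:3,3],R.T@d
def at(cam,px,z):
    o,d=ray(cam,px);return o+d*(z-o[2])/d[2]
def snap(cam,n):
    im=grab_frame(cam);cv2.imwrite(f"pics/{n}.png",im[:,:,::-1]);return im
E
python3 - <<'E'
from h import *
print(tip_reach if not callable(tip_reach) else tip_reach(),get_state())
a=snap("top","top0");b=snap("side","side0")
cv2.imwrite("pics/both.png",cv2.resize(np.hstack([a,b])[:,:,::-1],(800,300)))
for q,z in [("cell",0.0),("pin",.0485),("notch",.05),("rib",.08),("hub",.084),("specimen_ring",0),("tin",0),("stone",0)]:
    for d in mark_of("top",q)[:3]: print(q,d["conf"],np.round(d["location"]),np.round(at("top",d["location"],z),3))
E
```

```text
0.019 {'t': 0.0, 'q': array([-1.05891970e+00,  3.59391952e-01,  1.10600412e-02, -3.36425507e-04,
       -1.22412273e+00, -2.88102461e-01]), 'qd': array([-0.00038257, -0.00153267, -0.00018645, -0.00290859,  0.00230506,
        0.00052156]), 'joint_efforts': array([ 7.57156317e-05, -5.82728899e+01,  2.93047071e+01,  6.99722975e+00,
        7.13873509e-03, -1.38826963e-04]), 'eef_pos': array([ 0.1496583 , -0.65772391,  0.24462239]), 'ee_rot': array([ 3.13991283e+00, -1.67998324e-04, -2.91793292e+00]), 'force': array([ 0.0392827 ,  0.57930535, -0.87667523]), 'moment': array([ 0.01389597,  0.00516575, -0.03551607]), 'gripper_force': 0.0, 'width': 0.08765059111160732}
cell 0.78 [329. 147.] [0.735 0.031 0.   ]
pin 0.74 [379. 221.] [ 0.592 -0.057  0.048]
notch 0.91 [405. 281.] [ 0.489 -0.102  0.05 ]
notch 0.61 [370. 242.] [ 0.555 -0.04   0.05 ]
rib 0.58 [368. 240.] [ 0.554 -0.033  0.08 ]
hub 0.62 [387. 254.] [ 0.531 -0.065  0.084]
specimen_ring 0.55 [309. 252.] [0.539 0.063 0.   ]
tin 0.96 [467. 248.] [ 0.556 -0.224  0.   ]
stone 0.82 [380. 332.] [ 0.401 -0.067  0.   ]
stone 0.24 [470. 248.] [ 0.555 -0.229  0.   ]
```

View pics/top0.png

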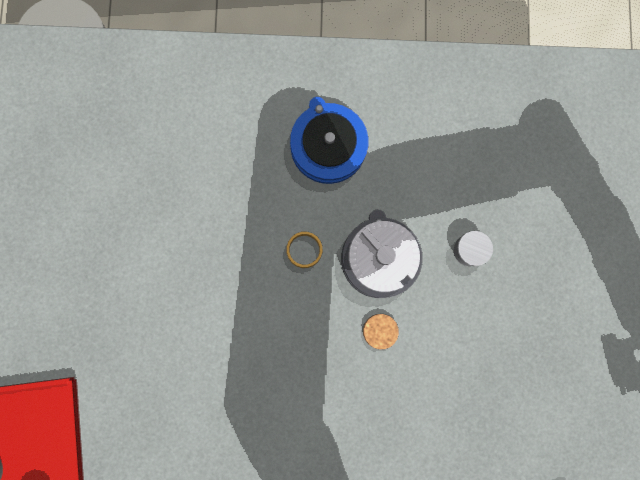

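View pics/side0.png

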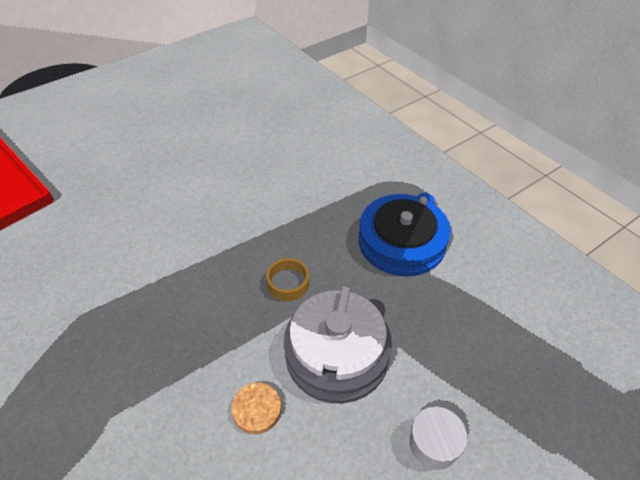

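The cell is the metal one at about (382,257) in the top view. In that view the rib points up-left, the notch is at (407,281) and the pin and ear are at (377,217). I'll cross-check with the side camera.

```bash
python3 - <<'E'
from h import *
for q,z in [("cell",0.0),("pin",.0485),("notch",.05),("rib",.08),("hub",.084),("specimen_ring",0),("stone",0)]:
    for d in mark_of("side",q)[:2]: print(q,d["conf"],np.round(d["location"]),np.round(at("side",d["location"],z),3))
E
```

```text
cell 0.93 [398. 241.] [0.73  0.036 0.   ]
pin 0.91 [371. 310.] [ 0.588 -0.06   0.048]
pin 0.75 [425. 196.] [0.796 0.054 0.048]
notch 0.56 [327. 376.] [ 0.484 -0.102  0.05 ]
rib 0.97 [347. 298.] [ 0.559 -0.043  0.08 ]
hub 0.8 [337. 323.] [ 0.526 -0.067  0.084]
specimen_ring 0.95 [284. 284.] [0.534 0.073 0.   ]
specimen_ring 0.41 [435. 444.] [ 0.551 -0.229  0.   ]
stone 0.57 [254. 406.] [ 0.4   -0.063  0.   ]
```

```bash
R='{"delta_pos":[0.66,0.89,0],"dr":[0,0,1.3]}'
python3 -m handwheel '[{"delta_pos":[0.66,0.89,0],"dr":[0,0,1.3]},{"delta_pos":[0.66,0.89,0],"dr":[0,0,1.3]},{"delta_pos":[0.66,0.89,0],"dr":[0,0,1.3]},{"delta_pos":[0.66,0.89,0],"dr":[0,0,1.3]},{"delta_pos":[0.66,0.89,0],"dr":[0,0,1.3]},{"delta_pos":[0.66,0.89,0],"dr":[0,0,1.3]},{"delta_pos":[0.66,0.89,0],"dr":[0,0,1.3]},{"delta_pos":[0.66,0.89,0],"dr":[0,0,1.3]},{"delta_pos":[0.66,0.89,0],"dr":[0,0,1.3]},{"delta_pos":[0.66,0.89,0],"dr":[0,0,1.3]}]' 1 40
python3 -m handwheel '[{"delta_pos":[0.66,0.89,0],"dr":[0,0,1.3]},{"delta_pos":[0.66,0.89,0],"dr":[0,0,1.3]},{"delta_pos":[0.66,0.89,0],"dr":[0,0,1.3]},{"delta_pos":[0.66,0.89,0],"dr":[0,0,1.3]},{"delta_pos":[0.66,0.89,0],"dr":[0,0,1.3]},{"delta_pos":[0.66,0.89,0],"dr":[0,0,1.3]},{"delta_pos":[0.66,0.89,0],"dr":[0,0,1.3]},{"delta_pos":[0.66,0.89,0],"dr":[0,0,1.3]},{"delta_pos":[0.66,0.89,0],"dr":[0,0,1.3]},{"delta_pos":[0.66,0.89,0],"dr":[0,0,1.3]}]'
python3 -m handwheel '[{"delta_pos":[0.66,0.89,0],"dr":[0,0,1.3]},{"delta_pos":[0.66,0.89,0],"dr":[0,0,1.3]},{"delta_pos":[0,0,0],"dr":[0,0,0]},{"delta_pos":[0,0,0],"dr":[0,0,0]}]'
python3 - <<'E'
from h import *
snap("wrist","w0"); s=get_state(); print(s["eef_pos"],np.degrees(s["ee_rot"]))
for q,z in [("pin",.0485),("notch",.05),("rib",.08),("hub",.084)]:
    for d in mark_of("wrist",q)[:2]: print(q,d["conf"],np.round(d["location"]),np.round(at("wrist",d["location"],z),4))
E
```

```text
t: 1.85
eef_pos: [0.3484, -0.39, 0.2459]
ee_rot: [-3.141, 0.0, -2.69]
force: [0.2, 0.2, -0.1]
width: 0.0135
gripper_force: 0.0
t: 2.85
eef_pos: [0.5465, -0.1229, 0.2458]
ee_rot: [-3.141, 0.0, -2.463]
force: [1.0, 0.0, 0.2]
width: 0.0003
gripper_force: 0.0
t: 3.25
eef_pos: [0.5855, -0.0701, 0.2452]
ee_rot: [3.141, -0.001, -2.418]
force: [-0.2, -0.6, -0.2]
width: 0.0006
gripper_force: 0.0
[ 0.58511081 -0.0707328   0.24537273] [ 1.79982411e+02 -2.58780092e-02 -1.38563959e+02]
pin 0.74 [329. 233.] [ 0.5854 -0.0582  0.0485]
notch 0.82 [367. 115.] [ 0.4822 -0.1046  0.05  ]
notch 0.29 [327. 236.] [ 0.5887 -0.0581  0.05  ]
rib 0.86 [369. 232.] [ 0.5574 -0.0392  0.08  ]
hub 0.7 [369. 185.] [ 0.529  -0.0665  0.084 ]
```

View pics/w0.png

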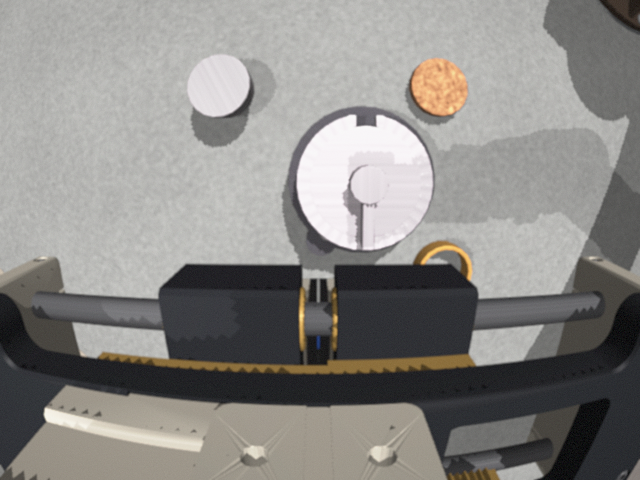

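The wrist view shows the cover centred near (369,185), with the notch at (367,115) and the rib reaching down to (367,248). The three views agree on a centre of (0.5285,-0.066) and on the cover angle. Next I lower beside the rib and touch it.

```bash

python3 -m handwheel '[{"delta_pos":[0,0,-0.87],"dr":[0,0,0]},{"delta_pos":[0,0,-0.87],"dr":[0,0,0]},{"delta_pos":[0,0,-0.87],"dr":[0,0,0]},{"delta_pos":[0,0,-0.87],"dr":[0,0,0]},{"delta_pos":[0,0,-0.87],"dr":[0,0,0]},{"delta_pos":[0,0,-0.87],"dr":[0,0,0]},{"delta_pos":[0,0,0],"dr":[0,0,0]},{"delta_pos":[0,0,0],"dr":[0,0,0]}]'
python3 -m handwheel '[{"delta_pos":[-0.1,0.12,0],"dr":[0,0,0]},{"delta_pos":[-0.1,0.12,0],"dr":[0,0,0]},{"delta_pos":[0,0,0],"dr":[0,0,0]}]'
python3 - <<'E'
from h import *
c=np.array([.5285,-.0663]);p=lambda f:c+.0477*np.array([np.cos(np.radians(f)),np.sin(np.radians(f))])
for f in range(8,156,4): print(f,np.round((p(f+4)-p(f))/.03,3),np.round(p(f),4))
snap("wrist","w1")
E
```

```text
t: 4.3
eef_pos: [0.5854, -0.0713, 0.0894]
ee_rot: [-3.142, -0.001, -2.419]
force: [-0.5, 0.2, 0.9]
width: 0.0007
gripper_force: 0.0
t: 4.6
eef_pos: [0.5795, -0.063, 0.0902]
ee_rot: [-3.141, 0.002, -2.418]
force: [-0.3, -0.2, -0.3]
width: 0.0004
gripper_force: 0.0
8 [-0.019  0.109] [ 0.5757 -0.0597]
12 [-0.027  0.108] [ 0.5752 -0.0564]
16 [-0.034  0.106] [ 0.5744 -0.0532]
20 [-0.042  0.103] [ 0.5733 -0.05  ]
24 [-0.049  0.1  ] [ 0.5721 -0.0469]
28 [-0.055  0.096] [ 0.5706 -0.0439]
32 [-0.062  0.092] [ 0.569 -0.041]
36 [-0.068  0.087] [ 0.5671 -0.0383]
40 [-0.074  0.082] [ 0.565  -0.0356]
44 [-0.08   0.077] [ 0.5628 -0.0332]
48 [-0.085  0.071] [ 0.5604 -0.0309]
52 [-0.09   0.065] [ 0.5579 -0.0287]
56 [-0.094  0.059] [ 0.5552 -0.0268]
60 [-0.098  0.052] [ 0.5524 -0.025 ]
64 [-0.101  0.045] [ 0.5494 -0.0234]
68 [-0.104  0.038] [ 0.5464 -0.0221]
72 [-0.107  0.031] [ 0.5432 -0.0209]
76 [-0.109  0.023] [ 0.54 -0.02]
80 [-0.11   0.015] [ 0.5368 -0.0193]
84 [-0.111  0.008] [ 0.5335 -0.0189]
88 [-0.111  0.   ] [ 0.5302 -0.0186]
92 [-0.111 -0.008] [ 0.5268 -0.0186]
96 [-0.11  -0.015] [ 0.5235 -0.0189]
100 [-0.109 -0.023] [ 0.5202 -0.0193]
104 [-0.107 -0.031] [ 0.517 -0.02 ]
108 [-0.104 -0.038] [ 0.5138 -0.0209]
112 [-0.101 -0.045] [ 0.5106 -0.0221]
116 [-0.098 -0.052] [ 0.5076 -0.0234]
120 [-0.094 -0.059] [ 0.5046 -0.025 ]
124 [-0.09  -0.065] [ 0.5018 -0.0268]
128 [-0.085 -0.071] [ 0.4991 -0.0287]
132 [-0.08  -0.077] [ 0.4966 -0.0309]
136 [-0.074 -0.082] [ 0.4942 -0.0332]
140 [-0.068 -0.087] [ 0.492  -0.0356]
144 [-0.062 -0.092] [ 0.4899 -0.0383]
148 [-0.055 -0.096] [ 0.488 -0.041]
152 [-0.049 -0.1  ] [ 0.4864 -0.0439]
```

View pics/w1.png

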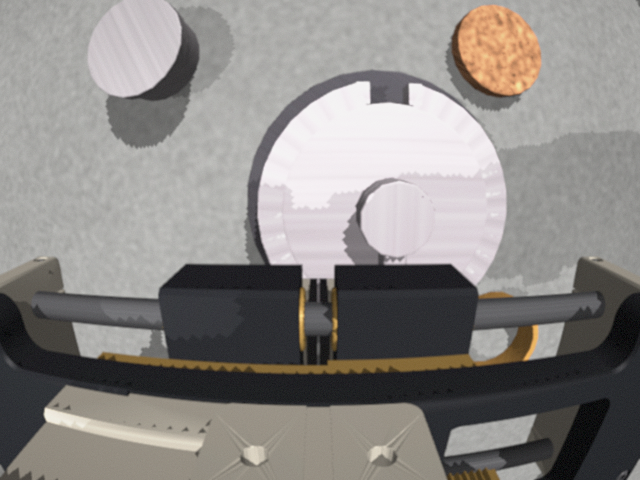

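The view shows nothing touched yet: hub at (397,218), notch at (390,92), and the fingertips hidden by the gripper. I'll make contact and start the arc.

```bash

python3 -m handwheel '[{"delta_pos":[-0.12,0.11,0],"dr":[0,0,0]},{"delta_pos":[-0.02,0.11,0],"dr":[0,0,4]},{"delta_pos":[-0.027,0.108,0],"dr":[0,0,4]},{"delta_pos":[-0.034,0.106,0],"dr":[0,0,4]},{"delta_pos":[-0.042,0.103,0],"dr":[0,0,4]},{"delta_pos":[-0.049,0.1,0],"dr":[0,0,4]}]'
python3 - <<'E'
from h import *
snap("wrist","w2")
for q,z in [("notch",.05),("hub",.084)]:
    for d in mark_of("wrist",q)[:2]: 
        p=at("wrist",d["location"],z); print(q,d["conf"],np.round(d["location"]),np.round(p,4), np.degrees(np.arctan2(p[1]+.0663,p[0]-.5285)))
E
```

```text
t: 5.25
eef_pos: [0.5706, -0.0444, 0.0892]
ee_rot: [-3.141, -0.0, -2.067]
force: [-0.0, -1.4, 0.2]
width: 0.0005
gripper_force: 0.8
```

```bash

python3 -m handwheel '[{"delta_pos":[-0.055,0.096,0],"dr":[0,0,4]},{"delta_pos":[-0.062,0.092,0],"dr":[0,0,4]},{"delta_pos":[-0.068,0.087,0],"dr":[0,0,4]},{"delta_pos":[-0.074,0.082,0],"dr":[0,0,4]},{"delta_pos":[-0.08,0.077,0],"dr":[0,0,4]},{"delta_pos":[-0.085,0.071,0],"dr":[0,0,4]},{"delta_pos":[-0.09,0.065,0],"dr":[0,0,4]},{"delta_pos":[-0.094,0.059,0],"dr":[0,0,4]}]'
python3 - <<'E'
from h import *
snap("top","t1")
for q,z in [("notch",.05),("hub",.084)]:
    for d in mark_of("top",q)[:2]: 
        p=at("top",d["location"],z); print(q,d["conf"],np.round(d["location"]),np.round(p,4), np.degrees(np.arctan2(p[1]+.0663,p[0]-.5285)))
a=cv2.imread("pics/t1.png")[180:360,260:500];b=cv2.imread("pics/w2.png")
cv2.imwrite("pics/c1.png",np.hstack([cv2.resize(a,(480,360)),b[:360,:320]]))
cv2.imwrite("pics/c1.png",np.hstack([cv2.resize(a,(400,300)),cv2.resize(b,(400,300))]))
E
```

```text
t: 6.2
eef_pos: [0.5528, -0.0254, 0.0892]
ee_rot: [-3.141, 0.0, -1.51]
force: [1.9, -0.2, -0.5]
width: 0.0002
gripper_force: 0.7
notch 0.81 [418. 260.] [ 0.5266 -0.1246  0.05  ] -91.83719137008801
hub 0.6 [383. 254.] [ 0.5303 -0.0584  0.084 ] 77.34668274768053
```

View pics/c1.png

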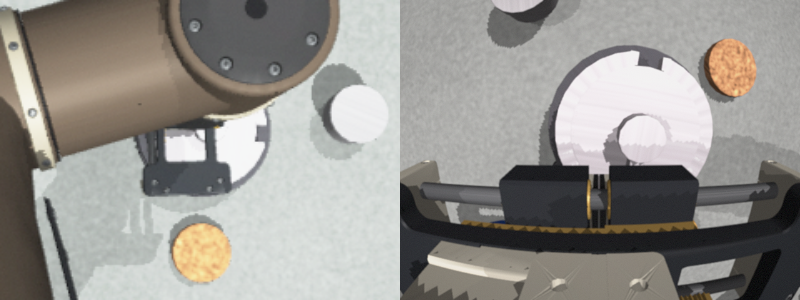

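The top crop shows the notch now facing right, at about -92°, so the cover is turning with the push (wrist: notch top right). I'll continue the arc.

```bash

python3 -m handwheel '[{"delta_pos":[-0.098,0.052,0],"dr":[0,0,4]},{"delta_pos":[-0.101,0.045,0],"dr":[0,0,4]},{"delta_pos":[-0.104,0.038,0],"dr":[0,0,4]},{"delta_pos":[-0.107,0.031,0],"dr":[0,0,4]},{"delta_pos":[-0.109,0.023,0],"dr":[0,0,4]},{"delta_pos":[-0.11,0.015,0],"dr":[0,0,4]},{"delta_pos":[-0.111,0.008,0],"dr":[0,0,4]},{"delta_pos":[-0.111,0,0],"dr":[0,0,4]},{"delta_pos":[-0.111,-0.008,0],"dr":[0,0,4]},{"delta_pos":[-0.11,-0.015,0],"dr":[0,0,4]}]'
python3 -m handwheel '[{"delta_pos":[-0.109,-0.023,0],"dr":[0,0,4]},{"delta_pos":[-0.107,-0.031,0],"dr":[0,0,4]},{"delta_pos":[-0.104,-0.038,0],"dr":[0,0,4]},{"delta_pos":[-0.101,-0.045,0],"dr":[0,0,4]},{"delta_pos":[-0.098,-0.052,0],"dr":[0,0,4]},{"delta_pos":[-0.094,-0.059,0],"dr":[0,0,4]},{"delta_pos":[-0.09,-0.065,0],"dr":[0,0,4]},{"delta_pos":[-0.085,-0.071,0],"dr":[0,0,4]},{"delta_pos":[-0.08,-0.077,0],"dr":[0,0,4]},{"delta_pos":[-0.074,-0.082,0],"dr":[0,0,4]}]'
python3 - <<'E'
from h import *
snap("wrist","w3"); snap("side","s3")
for cam in("wrist","side"):
 for q,z in [("pin",.0485),("notch",.05),("hub",.084)]:
    for d in mark_of(cam,q)[:2]: 
        p=at(cam,d["location"],z); print(cam,q,d["conf"],np.round(d["location"]),np.round(p,4), np.degrees(np.arctan2(p[1]+.0663,p[0]-.5285)))
b=cv2.imread("pics/w3.png");a=cv2.imread("pics/s3.png")[220:460,220:460]
cv2.imwrite("pics/c2.png",np.hstack([cv2.resize(a,(360,360)),cv2.resize(b[:480],(440,360))]))
E
```

```text
t: 7.35
eef_pos: [0.5207, -0.0198, 0.0891]
ee_rot: [-3.141, -0.0, -0.813]
force: [1.9, 0.8, -0.3]
width: 0.0006
gripper_force: 0.7
t: 8.35
eef_pos: [0.4927, -0.036, 0.0892]
ee_rot: [-3.141, -0.001, -0.115]
force: [0.7, 1.5, -1.2]
width: 0.0003
gripper_force: 0.7
wrist pin 0.63 [340.  88.] [ 0.5867 -0.0593  0.0485] 6.825764450544124
side pin 0.62 [370. 311.] [ 0.5857 -0.0609  0.0485] 5.376447233857219
side pin 0.6 [423. 201.] [0.7853 0.0468 0.0485] 23.762057401878273
side notch 0.83 [379. 319.] [ 0.5866 -0.079   0.05  ] -12.295061793597903
side hub 0.82 [338. 324.] [ 0.5257 -0.0685  0.084 ] -142.2014449083565
side hub 0.23 [378. 319.] [ 0.5696 -0.0923  0.084 ] -32.31429935985752
```

View pics/c2.png

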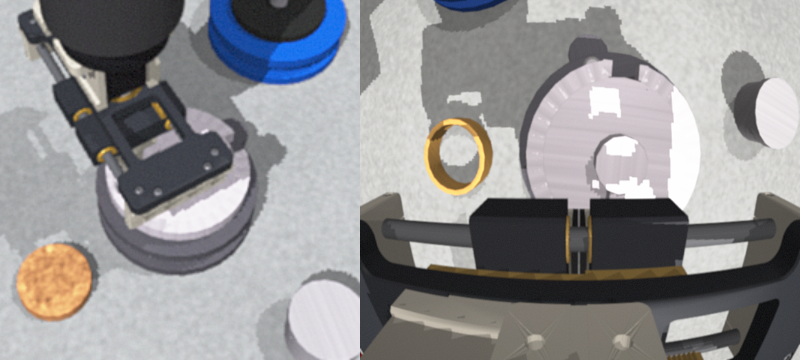

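The notch shows at wrist pixel (385,88) and the pin at (340,88), so roughly 15–18° remain. I'll push 12° more, then measure finely.

```bash

python3 -m handwheel '[{"delta_pos":[-0.068,-0.087,0],"dr":[0,0,4]},{"delta_pos":[-0.062,-0.092,0],"dr":[0,0,4]},{"delta_pos":[-0.055,-0.096,0],"dr":[0,0,4]},{"delta_pos":[0,0,0],"dr":[0,0,0]}]'
python3 - <<'E'
from h import *
im=snap("wrist","w4");print(np.degrees(get_state()["ee_rot"]))
for q,z in [("pin",.0485),("notch",.05),("hub",.084),("cover",.05),("cell",0)]:
    for d in mark_of("wrist",q)[:2]: 
        p=at("wrist",d["location"],z); print(q,d["conf"],np.round(d["location"]),np.round(p,4), np.degrees(np.arctan2(p[1]+.0663,p[0]-.5285)))
# rectified: top-down map of plane z=.064 around centre, 4px/mm, up = +x world
c=calibration("wrist");E=np.array(c["extrinsics"])
def rect(z,s=3,h=.075):
    n=int(2*h*1000*s);i,j=np.mgrid[0:n,0:n]
    X=.5285+h-i/s/1000;Y=-.0663+h-j/s/1000
    P=np.stack([X,Y,np.full_like(X,z)],-1)@E[:3,:3].T+E[:3,3]
    r=np.hypot(P[...,0],P[...,1]);k=np.arctan2(r,P[...,2])/r
    return cv2.remap(im,(c["cx"]+c["fx"]*k*P[...,0]).astype(np.float32),(c["cy"]+c["fy"]*k*P[...,1]).astype(np.float32),1)
r=rect(.064)
cv2.imwrite("pics/r4.png",r[:300,:,::-1])
E
```

```text
t: 9.15
eef_pos: [0.4864, -0.0445, 0.089]
ee_rot: [-3.142, -0.0, 0.095]
force: [0.3, -0.5, -0.3]
width: 0.0005
gripper_force: 0.1
[1.79997996e+02 1.51036927e-02 5.28760998e+00]
pin 0.74 [363.  83.] [ 0.5871 -0.0575  0.0485] 8.529999678254965
hub 0.9 [378. 214.] [ 0.5295 -0.0652  0.084 ] 47.11242484483365
cover 0.69 [372. 204.] [ 0.5289 -0.0677  0.05  ] -75.13510254534208
```

View pics/r4.png

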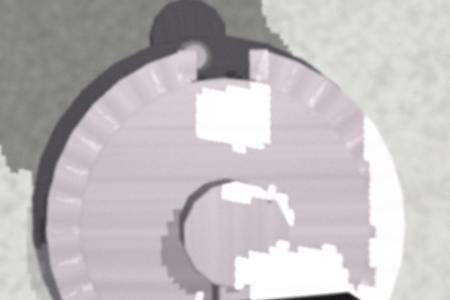

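The rectified view has up = +x at 3 px/mm. It shows the notch centred at x≈222, an angle of about +1°, with the pin tip at (200,55) just left of it and about 7° away. I'll push 5° more and look again.

```bash

python3 -m handwheel '[{"delta_pos":[-0.031,-0.062,0],"dr":[0,0,2.5]},{"delta_pos":[-0.028,-0.063,0],"dr":[0,0,2.5]},{"delta_pos":[0,0,0],"dr":[0,0,0]},{"delta_pos":[0,0,0],"dr":[0,0,0]}]'
cat >> h.py <<'E'
def rect(im,z,s=5,h=.075):
    c=calibration("wrist");E=np.array(c["extrinsics"])
    n=int(2*h*1000*s);i,j=np.mgrid[0:n,0:n]
    X=.5285+h-i/s/1000;Y=-.0663+h-j/s/1000
    P=np.stack([X,Y,np.full_like(X,z)],-1)@E[:3,:3].T+E[:3,3]
    r=np.hypot(P[...,0],P[...,1]);k=np.arctan2(r,P[...,2])/r
    return cv2.remap(im,(c["cx"]+c["fx"]*k*P[...,0]).astype(np.float32),(c["cy"]+c["fy"]*k*P[...,1]).astype(np.float32),1)
E
python3 - <<'E'
from h import *
im=snap("wrist","w5");print(np.degrees(get_state()["ee_rot"][2]))
for q,z in [("pin",.0485),("notch",.05),("hub",.084)]:
    for d in mark_of("wrist",q)[:2]: 
        p=at("wrist",d["location"],z); print(q,d["conf"],np.round(p,4), np.degrees(np.arctan2(p[1]+.0663,p[0]-.5285)))
o,_=ray("wrist",(320,240));print(o)
a,b=[cv2.convertScaleAbs(rect(im,z)[:250,150:550,::-1],alpha=1.4) for z in(.064,.045)]
cv2.imwrite("pics/r5.png",np.hstack([a,b]))
E
```

```text
t: 9.85
eef_pos: [0.4847, -0.0481, 0.089]
ee_rot: [3.142, -0.0, 0.18]
force: [0.1, 0.9, 0.1]
width: 0.0007
gripper_force: 0.2
10.340447682263614
pin 0.64 [ 0.5878 -0.0573  0.0485] 8.643793951709428
hub 0.58 [ 0.5292 -0.0651  0.084 ] 58.30812631902824
[ 0.54957811 -0.0373486   0.22711202]
```

View pics/r5.png

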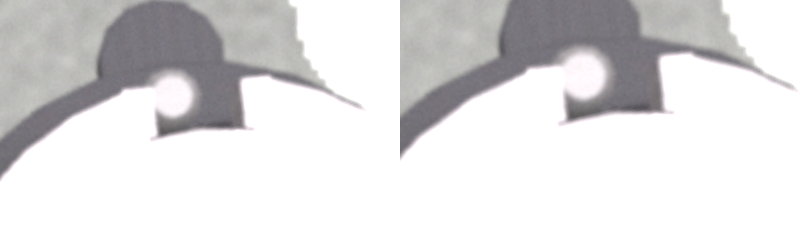

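With 5 px/mm, the notch is at 5.3° and the pin tip at about 8.1° (radius 60.2 mm, as it should be). I need 3° more.

```bash

python3 -m handwheel '[{"delta_pos":[-0.016,-0.038,0],"dr":[0,0,1.5]},{"delta_pos":[-0.015,-0.039,0],"dr":[0,0,1.5]},{"delta_pos":[0,0,0],"dr":[0,0,0]},{"delta_pos":[0,0,0],"dr":[0,0,0]}]'
python3 - <<'E'
from h import *
im=snap("wrist","w6");print(np.degrees(get_state()["ee_rot"][2]))
a,b=[cv2.convertScaleAbs(rect(im,z)[:250,150:550,::-1],alpha=1.4) for z in(.064,.046)]
cv2.imwrite("pics/r6.png",np.hstack([a,b]))
E
```

```text
t: 10.45
eef_pos: [0.4838, -0.0506, 0.089]
ee_rot: [3.142, -0.0, 0.234]
force: [-0.2, 0.9, 0.8]
width: 0.0001
gripper_force: 0.4
13.411517346116216
```

View pics/r6.png

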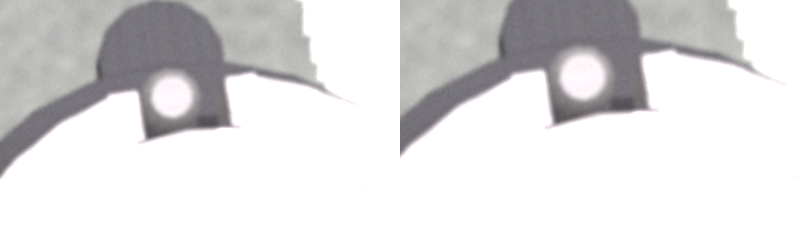

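The pin at 8.2° now sits within the notch at about 8.4°, inside the ±1.9° clearance. I'll back off, rise, move over the hub, and lower to just above it.

```bash

python3 -m handwheel '[{"delta_pos":[-0.02,0.16,0],"dr":[0,0,0]},{"delta_pos":[-0.03,0.16,0],"dr":[0,0,0]},{"delta_pos":[0,0,0.75],"dr":[0,0,0]},{"delta_pos":[0,0,0.75],"dr":[0,0,0]},{"delta_pos":[0.52,-0.28,0],"dr":[0,0,0]},{"delta_pos":[0.52,-0.28,0],"dr":[0,0,0]},{"delta_pos":[0.52,-0.28,0],"dr":[0,0,0]},{"delta_pos":[0,0,0],"dr":[0,0,0]},{"delta_pos":[0,0,0],"dr":[0,0,0]}]'
python3 -m handwheel '[{"delta_pos":[0,0,-0.4],"dr":[0,0,0]},{"delta_pos":[0,0,-0.4],"dr":[0,0,0]},{"delta_pos":[0,0,0],"dr":[0,0,0]},{"delta_pos":[0,0,0],"dr":[0,0,0]}]'
```

```text
t: 11.4
eef_pos: [0.5286, -0.066, 0.1335]
ee_rot: [-3.141, 0.001, 0.234]
force: [-0.5, -0.6, -0.9]
width: 0.0001
gripper_force: 0.0
t: 11.8
eef_pos: [0.5284, -0.0661, 0.1093]
ee_rot: [3.142, 0.002, 0.235]
force: [0.4, -1.0, 0.1]
width: 0.0008
gripper_force: 0.0
```

```bash

python3 -m handwheel '[{"delta_pos":[0,0,-0.06],"dr":[0,0,0]},{"delta_pos":[0,0,-0.06],"dr":[0,0,0]},{"delta_pos":[0,0,-0.06],"dr":[0,0,0]},{"delta_pos":[0,0,-0.04],"dr":[0,0,0]},{"delta_pos":[0,0,-0.04],"dr":[0,0,0]},{"delta_pos":[0,0,-0.04],"dr":[0,0,0]},{"delta_pos":[0,0,0],"dr":[0,0,0]}]'
python3 -m handwheel '[{"delta_pos":[0,0,-0.04],"dr":[0,0,0]},{"delta_pos":[0,0,-0.04],"dr":[0,0,0]},{"delta_pos":[0,0,-0.03],"dr":[0,0,0]},{"delta_pos":[0,0,0],"dr":[0,0,0]}]'
```

```text
t: 12.5
eef_pos: [0.5291, -0.0661, 0.1014]
ee_rot: [3.141, -0.0, 0.234]
force: [-1.5, 0.7, 4.2]
width: 0.0005
gripper_force: 2.0
t: 12.9
eef_pos: [0.5291, -0.0661, 0.0981]
ee_rot: [3.141, -0.0, 0.234]
force: [-2.2, 0.6, 4.2]
width: 0.0004
gripper_force: 2.4
```

The hub has passed the height where the cover would stop on the pin (0.0825), so the pin is in the notch. I'll continue to the bottom.

```bash

python3 -m handwheel '[{"delta_pos":[0,0,-0.04],"dr":[0,0,0]},{"delta_pos":[0,0,-0.04],"dr":[0,0,0]},{"delta_pos":[0,0,-0.04],"dr":[0,0,0]},{"delta_pos":[0,0,-0.03],"dr":[0,0,0]},{"delta_pos":[0,0,0],"dr":[0,0,0]}]'
python3 -m handwheel '[{"delta_pos":[0,0,-0.02],"dr":[0,0,0]},{"delta_pos":[0,0,-0.02],"dr":[0,0,0]},{"delta_pos":[0,0,0],"dr":[0,0,0]},{"delta_pos":[0,0,0],"dr":[0,0,0]}]'
```

```text
t: 13.4
eef_pos: [0.5291, -0.0661, 0.0936]
ee_rot: [3.141, -0.0, 0.234]
force: [-1.8, 0.8, 4.2]
width: 0.0003
gripper_force: 2.5
t: 13.8
eef_pos: [0.5291, -0.0661, 0.0933]
ee_rot: [3.141, -0.001, 0.235]
force: [-5.7, 2.8, 13.7]
width: 0.0004
gripper_force: 7.0
```

It has stopped at hub height 0.0743 and the force is rising. One firmer press, then withdraw.

```bash

python3 -m handwheel '[{"delta_pos":[0,0,-0.03],"dr":[0,0,0]},{"delta_pos":[0,0,0],"dr":[0,0,0]},{"delta_pos":[0,0,0],"dr":[0,0,0]}]'
python3 -m handwheel '[{"delta_pos":[0,0,0.1],"dr":[0,0,0]},{"delta_pos":[0,0,0.2],"dr":[0,0,0]},{"delta_pos":[0,0,0.9],"dr":[0,0,0]},{"delta_pos":[0,0,0.9],"dr":[0,0,0]},{"delta_pos":[0,0,0.9],"dr":[0,0,0]},{"delta_pos":[-0.8,0.3,0.9],"dr":[0,0,0]},{"delta_pos":[-0.8,0.3,0.9],"dr":[0,0,0]},{"delta_pos":[0,0,0],"dr":[0,0,0]},{"delta_pos":[0,0,0],"dr":[0,0,0]}]'
python3 - <<'E'
from h import *
a=snap("side","s9");b=snap("wrist","w9")
cv2.imwrite("pics/f.png",np.hstack([cv2.resize(a[240:480,200:460,::-1],(400,400)),cv2.resize(b[:,:,::-1],(400,400))]))
for d in mark_of("side","hub")[:1]: print(d,at("side",d["location"],.074))
E
```

```text
t: 14.1
eef_pos: [0.5291, -0.0661, 0.0932]
ee_rot: [3.141, -0.001, 0.235]
force: [-9.7, 2.8, 22.9]
width: 0.0005
gripper_force: 11.3
t: 15.0
eef_pos: [0.4811, -0.0478, 0.236]
ee_rot: [-3.141, -0.002, 0.235]
force: [-0.2, 0.5, -0.4]
width: 0.0008
gripper_force: 0.0
{'location': [338.0, 325.6], 'conf': 0.73} [ 0.52776808 -0.06618124  0.074     ]
```

View pics/f.png

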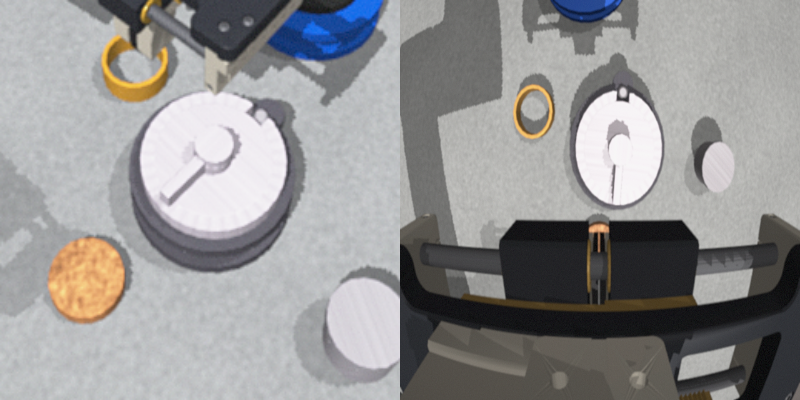

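The cover lies flat with the pin in its notch (side crop (262,115), wrist crop (622,92)), and the ring, tin and stone are where they were.

```bash
python3 -c "from station import *; print(job_done())"
```

```text
the job is handed in; nothing more can be done
None
```

The cover was turned until its notch lay over the pin and pressed fully home, with the ring, tin and stone left in place; the job was handed in at about 15 s, and no verdict came back.

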